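Assemble the slide staining stack on the warming plate

TASK

Set up the slides for warm staining. First stand the rectangular glass dish in the middle of the flat warming plate, its long side along the plate's long side; then lower the rack of slides by its handle upright into the dish, close the dish with the rectangular lid fully seated, and last lay the black ring weight flat on the lid, around its knob. Set each thing down gently (no dropping) before going on to the next, let go of everything, and do not knock over the conical flask or the brown bottle.

Things in the scene. Friction and masses are not known exactly. Their poses are not given: they have to be found in the camera images.
- plate: Flat warming plate fixed to the bench, moved and turned between starts: white housing 130 (x) x 96 (y) x 16 mm with a dark heated field 112 x 80 mm raised 4 mm on it, so the dish stands 20 mm above the bench. Origin: centre of the underside; x along the long side, z up.
- dish: Empty open-topped staining dish, clear glass, white rim: 100 (x) x 64 (y) x 70 mm high, walls 4, floor 5 mm thick; inside 92 x 56, 65 mm deep. Stands upright, about 0.3 kg. Origin: centre of the underside; x along the long side, z up. Grip from above over the outside of the long walls (closing along y).
- rack: Upright steel rack, seven slides: body 82 (x) x 44 (y) x 30 mm; arched handle over it: bar 8 mm thick in x, 44 long in y, 48 to 56 mm up; pinch it closing along x, fingertips 30 mm up or more. Origin: underside centre, x along slides, z up. 0.16 kg. In the dish it has 5 mm play each way and its handle ends 9 mm below the rim: the fingers work inside the dish, so open only to about 40 mm to let go.
- lid: Rectangular white lid, knob up (not the small round one): top 108 (x) x 72 (y) x 5 mm; under it a step 86 x 50 x 5 mm, 3 mm play each side in the dish; black knob 20 (x) x 16 (y) x 28 mm high. Lies on its step. Origin: centre of the step's underside (flat top 10 mm, knob top 38 mm above it), x long, z up. 0.15 kg. Seated: origin 65 mm above the dish's, either way round.
- ring: Heavy black rubber-coated ring weight, outer diameter 64 mm, hole 40 mm, 24 mm thick, lying flat on the bench. Origin: centre of the underside, z up along its axis. About 0.3 kg. Grip from above over the outside; it goes over the lid's knob and lies flat on the lid, 10 mm above the lid's origin.
- flask: Bystander: green conical glass flask, closed, base diameter 72 mm, 110 mm tall, standing loose. Origin: centre of the underside, z up. Leave it standing.
- bottle: Bystander: brown glass bottle, diameter 56 mm, 120 mm tall, standing loose. Origin: centre of the underside, z up. Leave it standing.
Things that resemble listed ones, but are neither listed nor needed, are in the scene too. What is shaped like the dish but purple is not meant. Leave any blue or purple look-alike of the lid alone.

How it is judged:
By the outcome, as a careful person would: the job done as asked, in the order asked, and still so for the second after the job is handed in, with the robot touching nothing.
It also fails if it takes over 128 s, if anything falls off the work surface, if the arm or the gripper's body presses on something with over 40 N, if the wrist force passes 120 N, or if a joint passes its speed limit or range.

ROBOT

A 6-joint arm with a two-finger parallel gripper is mounted at the origin on the work surface. World frame = base frame: x ahead of the robot, y to its left, z up, the work surface at z = 0. Lengths are in mm, angles in rad, forces in N, time in s.
With the tool pointing down it reaches from about 350 to 975 mm from the base axis. Payload 7.1 kg.
Tool frame: the origin (TCP) lies midway between the tips of the shut fingers; the grasp point (between the pads) lies 19 mm behind it (ctrl.grip_depth is the distance from the TCP to the grasp point, in mm); z points along the fingers, y is the line along which they close (so a half turn about z gives the same grasp; the last joint's range is limited). The gripper opens to 88 mm and grips with 3 to 60 N. Pads are 20 mm wide; open, the fingers measure 115 mm over their backs; the gripper's body (75 mm by 178 mm) begins 61 mm behind the grasp point.
Start: joints at [-1.212, 0.423, 1.63, -0, 1.089, -0.019], TCP at [230.564, -580.9, 222.675] pointing down, gripper open.
Joint ranges: [-3, 3], [-0.9, 2.11], [0.09, 2.58], [-1.31, 4.45], [0.11, 2.69], [-2.54, 2.54]. Speed limits (rad/s): [2.39, 2.39, 3.01, 3.14, 3.14, 3.14].

INTERFACE

Orientations are given as a rotation vector (axis times angle).
In Python, from workcell import get_obs, vision, ctrl gives the robot as it stands.
- The arm moves only by the tool step_arm, never from a script. Its argument "plan" is a list of rows, each a list of 7 numbers: the opening, from -1 (shut) to 1 (fully open), then the shift along the tool's x, y, z as a fraction of full scale, then the turn, a rotation vector about the tool's x, y, z as a fraction of full scale. In form: [[fingers, dx, dy, dz, wx, wy, wz], ...]. A call has 1 to 20 rows; each row shifts and turns the commanded pose from where the row before left it, along the tool's axes as they then stand; what a row does not reach is not made up. Full scale, the value 1, is 50 mm for a shift and 0.12 rad for a turn. A row lasts 1/8 s, in which the tool goes at most 62.5 mm and 10.7 degrees, less where a joint would pass 70% of its speed; a pose out of reach is approached as far as the arm can. A call with a number of a shift or a turn outside -1 to 1 is refused whole. A call with a gripper value outside its range is refused whole. The fingers move at their own pace and stop on an object; the grip force is fixed at half the most. Time passes only in rows, so rows that do not move let the fingers close. It gives the time, the measured TCP pose, the force, the opening and the grip force at its end, in the units of the state.
- get_obs(): the state, without advancing time (a new reading comes with each control period).
- vision.get_image(name): name is "side" or "top" or "wrist"; returns a dict with "pixels" (384x512x3 uint8, red, green, blue), "depth" (384x512 float32, mm along the optical axis (not along the pixel's ray), 0 where there is no reading), "fx", "fy", "cx", "cy" (pixels), "k1" (the pictures are not rectified: a ray, as slopes to the right and down, at radius r is drawn at 1 + k1 r^2 times it, then the intrinsics apply), "T" (4x4, takes a point from camera to world coordinates); the wrist camera has in their place "T_tool_cam" (4x4, takes a point from camera to tool coordinates, whose origin is the TCP and whose axes are the flange's). Camera axes: x right, y down, z forward; pixel columns grow to the right and rows downward; lengths in mm; the calibration is good to about 2 mm. A picture is of the moment at which its call begins: read the wrist's pose just before it.
- ctrl.close_job(): hands the job in; it is judged then, once.
The state is a dict: "t": time; "qpos": joint angles; "qvel": joint speeds; "joint_torque": joint torques, N m; "ee_pos": TCP position; "orientation": TCP orientation; "ft_force": force on the tool from outside, world axes, zero at the start; "moment": the same for the moment, N m; "width": finger opening in mm; "grasp_force": force on a finger pad.
Only numpy, scipy, OpenCV 4.12 (cv2) and the standard library are available. Lean on these libraries where they do the work, as an engineer would, in place of code of your own. Each camera call takes 0.05 s, during which the arm holds its last target. There are 200 camera calls.

## Working session

There is one attempt and no reset: what is moved stays moved. The work goes in short steps, Python scripts to look and compute and a tool call to move; the robot and the scene stay as the last step left them, time stands still between calls to the robot, and variables do not carry over. Pictures are saved under pics/ and viewed, at most 14 in all, crops included, and the job is handed in when it is done.

Besides the shell and the picture viewer there is one more tool, called after ">>>" in YAML: its name, and indented under it one key for each argument. step_arm: Moves the arm, as the interface text tells. Its arguments: {"type":"object","properties":{"plan":{"type":"array","items":{"type":"array","items":{"type":"number","minimum":-1,"maximum":1}}}},"required":["plan"]}

```bash
mkdir -p pics; ls
cat > h.py <<'E'
import numpy as np, cv2, json
from scipy.spatial.transform import Rotation as R
from workcell import get_obs, vision, ctrl
def shot(name, save=None):
    o=get_obs(); im=vision.get_image(name)
    if 'T' in im: T=np.array(im['T'])
    else:
        W=np.eye(4); W[:3,:3]=R.from_rotvec(o['orientation']).as_matrix(); W[:3,3]=o['ee_pos']
        T=W@np.array(im['T_tool_cam'])
    if save: cv2.imwrite(f'pics/{save}.png', im['pixels'][...,::-1])
    h,w=im['depth'].shape
    K=np.array([[im['fx'],0,im['cx']],[0,im['fy'],im['cy']],[0,0,1.]])
    uv=np.stack(np.meshgrid(np.arange(w),np.arange(h)),-1).reshape(-1,1,2).astype(float)
    n=cv2.undistortPoints(uv,K,np.array([im['k1'],0,0,0.]))[:,0]
    d=im['depth'].reshape(-1,1)
    ray=np.c_[n,np.ones(len(n))]
    P=(ray*d)@T[:3,:3].T+T[:3,3]
    P[d[:,0]==0]=np.nan
    return dict(px=im['pixels'],P=P.reshape(h,w,3),ray=(ray@T[:3,:3].T).reshape(h,w,3),c=T[:3,3],T=T)
def at_z(s,u,v,z):
    r=s['ray'][int(v),int(u)]; return s['c']+r*(z-s['c'][2])/r[2]
E
python3 - <<'E'
from h import *
for n in('side','top','wrist'):
    s=shot(n,n+'0'); np.savez(f'{n}0.npz',**s); print(n,s['c'],s['T'][:3,2])
o=get_obs(); print(o)
E
```

```text
pics
side [ 298.9849702  1093.1171509  1182.92550688] [ 0.10540014 -0.69468126 -0.71155376]
top [ 364.62746454  -21.3707948  1012.71877949] [ 0.11513094  0.02182642 -0.9931105 ]
wrist [ 296.05858425 -554.78677405  384.6243598 ] [-0.24153626 -0.09464819 -0.96576496]
{'t': 0.15, 'qpos': array([-1.21200628e+00,  4.23651660e-01,  1.63048662e+00, -3.44770031e-06,
        1.08861870e+00, -1.89955180e-02]), 'qvel': array([ 0.00059495, -0.00011586, -0.00260713, -0.00017813,  0.00150667,
       -0.00046683]), 'joint_torque': array([ 6.09721028e-04, -5.44986176e+01, -2.73919237e+01,  6.43966394e-02,
        2.04894837e-02, -1.17042036e-04]), 'ee_pos': array([ 230.41560648, -580.51863503,  222.09973141]), 'orientation': array([-3.08458520e+00, -5.89688607e-01,  3.13849323e-04]), 'ft_force': array([-0.09751236, -0.02300898, -0.45117371]), 'moment': array([-0.00427981,  0.02050698, -0.07911901]), 'grasp_force': 0.0, 'width': 88.13323797450126}
```

View pics/top0.png

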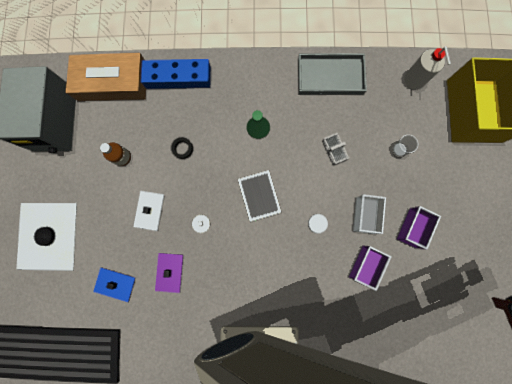

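View pics/side0.png

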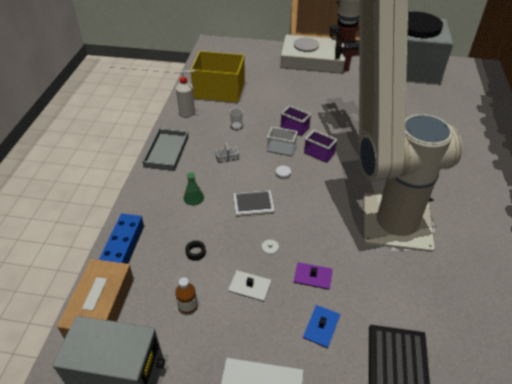

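The top view shows the plate at (259,195), glass dish (370,214), rack (336,148), white lid (149,211), ring (181,148), flask (258,125) and bottle (116,154). There are also purple dishes, blue and purple lids and small round lids, which are to be left alone. The side view agrees.

```bash
cat >> h.py <<'E'
def rect(xy):
    c,(a,b),th=cv2.minAreaRect(xy.astype(np.float32))
    if a<b: a,b,th=b,a,th+90
    th=(th+90)%180-90
    return np.round(c,1),np.round((a,b),1),round(th,1)
def blob(s,box,zlo,zhi,col=None):
    """minAreaRect of points in pixel box (u0,v0,u1,v1) within height band"""
    u0,v0,u1,v1=box; P=s['P'][v0:v1,u0:u1].reshape(-1,3); C=s['px'][v0:v1,u0:u1].reshape(-1,3).astype(int)
    m=(P[:,2]>zlo)&(P[:,2]<zhi)
    if col: m&=col(C)
    return rect(P[m,:2]),P[m].mean(0).round(1),np.median(P[m,2]).round(1),m.sum()
E
python3 - <<'E'
from h import *
s=dict(np.load('top0.npz'))
P=s['P']
print('bench z',np.nanmedian(P[225:240,290:300,2]))
W=lambda C:C.min(1)>150
for n,box,a,b,c in [('plate',(230,160,290,228),8,30,None),('dishrim',(345,185,395,243),55,85,None),('rack',(318,125,356,170),10,70,None),('rackbar',(318,125,356,170),42,70,None),
 ('lid',(130,185,168,236),4,20,None),('knob',(130,185,168,236),25,50,None),('ring',(165,132,198,163),12,35,None),('flask',(240,100,280,145),5,130,None),('bottle',(98,135,135,170),5,130,None)]:
    print(n,*blob(s,box,a,b,c))
E
```

```text
bench z 0.8438229970203679
plate (array([480.5,  -0.9]), array([130.1,  95.9]), 16.1) [479.3  -1.2  19.7] 20.0 1472
dishrim (array([ 422.5, -309.2]), array([101.6,  67. ]), -6.7) [ 423.7 -310.    67.5] 69.3 319
rack (array([ 614.2, -224.9]), array([82.9, 45.3]), 22.6) [ 612.9 -224.8   29.3] 27.6 459
rackbar (array([ 614., -225.]), array([45.2,  8.2]), -68.0) [ 613.5 -224.3   55.6] 56.0 54
lid (array([440.5, 325.6]), array([140.5, 112. ]), 1.5) [437.  323.6  10.5] 10.6 883
knob (array([437.7, 321.7]), array([19.3, 16.1]), -13.7) [437.3 320.9  37.2] 37.9 48
ring (array([620.3, 229.4]), array([63.5, 62.4]), 46.3) [620.1 228.4  23.4] 24.0 263
flask (array([695.5,  15.4]), array([132.5, 110.6]), 68.3) [674.9   1.5  52.4] 45.3 494
bottle (array([618.4, 420.2]), array([101.2,  54.7]), 20.0) [592.7 402.2  74. ] 79.1 524
```

```bash
cat >> h.py <<'E'
def go(x,y,z,yaw,o=None):
    """yaw deg of tool x in world (closing axis is yaw-90); prints turn rows first, then shift in tool axes (full-scale units)"""
    o=o or get_obs(); A=R.from_rotvec(o['orientation'])
    B=R.from_matrix(np.array([[np.cos(np.radians(yaw)),np.sin(np.radians(yaw)),0],[np.sin(np.radians(yaw)),-np.cos(np.radians(yaw)),0],[0,0,-1]]))
    w=(A.inv()*B).as_rotvec()/.12; d=B.inv().apply(np.array([x,y,z])-o['ee_pos'])/50
    print('t',round(o['t'],2),'turn',w.round(2),'then shift',d.round(2),'mm',(d*50).round(1), 'q6',o['qpos'][5].round(2),'F',np.round(o['ft_force'],1),'w',round(o['width'],1),'g',round(o['grasp_force'],1))
E
python3 - <<'E'
from h import *
s=dict(np.load('top0.npz'))
W=lambda C:(C.min(1)>140)
V=lambda C:(C[:,0]-C[:,1]>30)&(C[:,2]-C[:,1]>30)
print('lid',blob(s,(132,188,166,234),6,14,W))
for b in [(398,203,445,252),(350,243,395,293)]:
    print('purple',blob(s,b,55,90))
z=dict(np.load('side0.npz'))
print('side: lid',blob(z,(222,265,278,305),6,14,W))
print('plate',blob(z,(225,183,285,222),8,30))
print('ring',blob(z,(180,236,212,264),12,35))
print('dish',blob(z,(262,124,302,158),55,85))
print('rackbar',blob(z,(212,140,244,166),46,70))
print('knob',blob(z,(222,265,278,305),25,50))
go(422.5,-309.5,170,-6.7)
E
```

```text
lid ((array([437.7, 324.5]), array([108.8,  72.5]), -8.4), array([437. , 323.6,  10.6]), np.float64(10.7), np.int64(794))
purple ((array([ 383.6, -447.9]), array([102.5,  67.8]), -26.0), array([ 384.3, -448.3,   66.4]), np.float64(68.3), np.int64(397))
purple ((array([ 275.9, -306.2]), array([101. ,  67.6]), -25.8), array([ 278.3, -306.5,   67.7]), np.float64(69.5), np.int64(317))
side: lid ((array([435.1, 323.4]), array([108.1,  76.4]), -9.0), array([435.2, 324.8,   9.4]), np.float64(9.2), np.int64(609))
plate ((array([477.6,  -1. ]), array([130.7, 102.4]), 16.3), array([476.6,   5.7,  18. ]), np.float64(18.2), np.int64(843))
ring ((array([620.2, 229.5]), array([63.7, 63.4]), 50.0), array([619.9, 231.6,  21.2]), np.float64(22.0), np.int64(237))
dish ((array([ 420.5, -309.2]), array([102.5,  75.8]), -6.5), array([ 420.9, -307.5,   64.8]), np.float64(65.5), np.int64(230))
rackbar ((array([ 613.5, -223.2]), array([47.7,  8.9]), -67.7), array([ 614. , -222.9,   54.7]), np.float64(54.7), np.int64(24))
knob ((array([435. , 325.6]), array([20.1, 18.1]), -11.3), array([434.9, 326.3,  34.8]), np.float64(35.9), np.int64(49))
t 0.15 turn [-0.01  0.    4.12] then shift [ 3.18 -5.83  1.04] mm [ 159.2 -291.6   52.1] q6 -0.02 F [-0.1 -0.  -0.5] w 88.1 g 0.0
```

>>> step_arm:
  plan:
    - [1, 0, 0, 0, 0, 0, 0.82]
    - [1, 0, 0, 0, 0, 0, 0.82]
    - [1, 0, 0, 0, 0, 0, 0.82]
    - [1, 0, 0, 0, 0, 0, 0.83]
    - [1, 0, 0, 0, 0, 0, 0.83]
    - [1, 0.26, -0.49, 0.09, 0, 0, 0]
    - [1, 0.26, -0.49, 0.09, 0, 0, 0]
    - [1, 0.26, -0.49, 0.09, 0, 0, 0]
    - [1, 0.26, -0.49, 0.09, 0, 0, 0]
    - [1, 0.27, -0.49, 0.09, 0, 0, 0]
    - [1, 0.27, -0.49, 0.09, 0, 0, 0]
    - [1, 0.27, -0.49, 0.09, 0, 0, 0]
    - [1, 0.27, -0.48, 0.08, 0, 0, 0]
    - [1, 0.27, -0.48, 0.08, 0, 0, 0]
    - [1, 0.26, -0.48, 0.08, 0, 0, 0]
    - [1, 0.26, -0.48, 0.08, 0, 0, 0]
    - [1, 0.26, -0.48, 0.08, 0, 0, 0]
    - [1, 0, 0, 0, 0, 0, 0]
    - [1, 0, 0, 0, 0, 0, 0]

```text
t: 2.52
ee_pos: [421.7, -310.2, 171.2]
orientation: [3.136, -0.183, -0.0]
ft_force: [1.7, -0.7, -0.3]
width: 88.0
grasp_force: 0.0
```

Run:
```python
from h import *
go(422,-309.3,45,-6.7)
s=shot('wrist','w1'); np.savez('w1.npz',**s)
t=shot('top','t1')
m=(s['P'][...,2]>60)&(s['P'][...,2]<80)
print(rect(s['P'][m][:,:2]),m.sum(),np.median(s['P'][m][:,2]))
print('plate',blob(t,(230,160,290,228),8,30))
```

```text
t 2.52 turn [0.   0.   0.01] then shift [ 0.   -0.02  2.52] mm [  0.2  -0.9 126.2] q6 1.03 F [ 1.7 -0.7 -0.3] w 88.0 g 0.0
(array([ 346. , -378.2]), array([233.5, 218.8]), -7.3) 5345 70.09988456795787
plate ((array([480.6,  -0.9]), array([130.1,  95.7]), 16.0), array([479.4,  -1.2,  19.6]), np.float64(20.0), np.int64(1470))
```

View pics/w1.png

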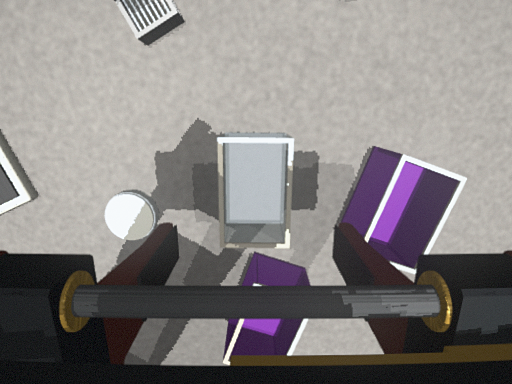

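The wrist view shows the dish at (218–294, 135–248), centred between the fingers. The purple dishes are clear of both fingertips.

Run:
```python
from h import *
s=dict(np.load('w1.npz'))
print(blob(s,(205,125,302,252),62,78))
go(423,-309.5,32,-6.7)
```

```text
((array([ 421.6, -310.1]), array([100.7,  64.4]), -7.2), array([ 419.7, -309.8,   69.7]), np.float64(70.4), np.int64(2024))
t 2.62 turn [ 0. -0. -0.] then shift [ 0.03 -0.02  2.79] mm [  1.3  -1.2 139.3] q6 1.03 F [ 0.4 -0.7  0.7] w 87.5 g 0.0
```

>>> step_arm:
  plan:
    - [1, 0, 0, 0.3, 0, 0, 0.07]
    - [1, 0, 0, 0.4, 0, 0, 0]
    - [1, 0, 0, 0.4, 0, 0, 0]
    - [1, 0, 0, 0.4, 0, 0, 0]
    - [1, 0, 0, 0.4, 0, 0, 0]
    - [1, 0, 0, 0.4, 0, 0, 0]
    - [1, 0, 0, 0.3, 0, 0, 0]
    - [1, 0, 0, 0.2, 0, 0, 0]
    - [-1, 0, 0, 0, 0, 0, 0]
    - [-1, 0, 0, 0, 0, 0, 0]
    - [-1, 0, 0, 0, 0, 0, 0]
    - [-1, 0, 0, 0, 0, 0, 0]
    - [-1, 0, 0, 0, 0, 0, 0]
    - [-1, 0, 0, 0, 0, 0, 0]

```text
t: 4.38
ee_pos: [422.3, -310.1, 31.8]
orientation: [3.135, -0.196, 0.001]
ft_force: [0.3, 0.6, 6.1]
width: 64.0
grasp_force: 30.0
```

Run:
```python
from h import *
go(480.5,-1,32+100,16.1)
```

```text
t 4.38 turn [ 0.01 -0.01 -3.38] then shift [ 2.83 -5.62 -2.  ] mm [ 141.7 -280.8 -100.2] q6 1.04 F [0.3 0.6 6.1] w 64.0 g 30.0
```

>>> step_arm:
  plan:
    - [-1, 0, 0, -0.2, 0, 0, 0]
    - [-1, 0, 0, -0.35, 0, 0, 0]
    - [-1, 0, 0, -0.4, 0, 0, 0]
    - [-1, 0, 0, -0.4, 0, 0, 0]
    - [-1, 0, 0, -0.4, 0, 0, 0]
    - [-1, 0, 0, -0.25, 0, 0, -0.4]
    - [-1, 0, 0, 0, 0, 0, -0.6]
    - [-1, 0, 0, 0, 0, 0, -0.7]
    - [-1, 0, 0, 0, 0, 0, -0.7]
    - [-1, 0, 0, 0, 0, 0, -0.6]
    - [-1, 0, 0, 0, 0, 0, -0.38]
    - [-1, 0, 0, 0, 0, 0, 0]

```text
t: 5.88
ee_pos: [421.8, -309.8, 131.9]
orientation: [3.11, 0.439, 0.0]
ft_force: [0.1, 0.5, -3.0]
width: 63.7
grasp_force: 30.0
```

>>> step_arm:
  plan:
    - [-1, 0.1, -0.2, 0, 0, 0, 0]
    - [-1, 0.2, -0.4, 0, 0, 0, 0]
    - [-1, 0.25, -0.5, 0, 0, 0, 0]
    - [-1, 0.25, -0.5, 0, 0, 0, 0]
    - [-1, 0.25, -0.5, 0, 0, 0, 0]
    - [-1, 0.25, -0.5, 0, 0, 0, 0]
    - [-1, 0.25, -0.5, 0, 0, 0, 0]
    - [-1, 0.25, -0.5, 0, 0, 0, 0]
    - [-1, 0.25, -0.5, 0, 0, 0, 0]
    - [-1, 0.25, -0.5, 0, 0, 0, 0]
    - [-1, 0.25, -0.5, 0, 0, 0, 0]
    - [-1, 0.2, -0.35, 0, 0, 0, 0]
    - [-1, 0.08, -0.17, 0, 0, 0, 0]
    - [-1, 0, 0, 0, 0, 0, 0]
    - [-1, 0, 0, 0, 0, 0, 0]

```text
t: 7.75
ee_pos: [479.8, -1.0, 131.2]
orientation: [3.111, 0.439, -0.0]
ft_force: [-0.8, 1.0, -3.6]
width: 64.1
grasp_force: 30.0
```

Run:
```python
from h import *
go(480.5,-1,53,16.1)
s=shot('wrist','w2'); np.savez('w2.npz',**s)
P=s['P'];m=(P[...,2]>150)&(P[...,2]<180)
m[:120]=0; m[252:]=0; m[:,:205]=0; m[:,302:]=0
print('rim',rect(P[m][:,:2]),m.sum(),np.median(P[m][:,2]))
```

```text
t 7.75 turn [ 0.    0.   -0.01] then shift [0.01 0.   1.56] mm [ 0.7  0.2 78.2] q6 1.26 F [-0.8  1.  -3.6] w 64.1 g 30.0
rim (array([525.2,  13. ]), array([44.1,  4.6]), -74.1) 1647 169.49611595622545
```

View pics/w2.png

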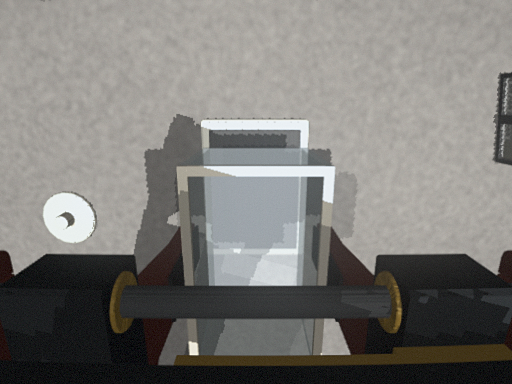

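The dish hangs in the grip over the plate, with its far rim at row 172 and the plate's far edge at row 122. They look parallel and centred.

Run:
```python
from h import *
o=get_obs(); s=dict(np.load('w2.npz')); A=R.from_rotvec(o['orientation'])
Q=A.inv().apply((s['P']-o['ee_pos']).reshape(-1,3)).reshape(s['P'].shape); P=s['P']
m=(P[...,2]>160)&(P[...,2]<178); m[:155]=0;m[240:]=0;m[:,:170]=0;m[:,345:]=0
q=Q[m]; print('rim x max',np.percentile(q[:,0],[95,99,100]),'y',np.percentile(q[:,1],[0,1,99,100]),'z',np.median(q[:,2]))
f=q[q[:,0]>q[:,0].max()-4]; print('edge slope',np.polyfit(f[:,1],f[:,0],1))
m=(P[...,2]>8)&(P[...,2]<25); m[:110]=0;m[150:]=0;m[:,:195]=0;m[:,320:]=0
q=Q[m]; print('plate x max',q[:,0].max(),'y',q[:,1].min(),q[:,1].max(),(q[:,1].min()+q[:,1].max())/2)
```

```text
rim x max [49.591633   49.70966384 49.83832844] y [-32.38620031 -31.85576013  31.78478795  32.30449361] z -38.54092816414014
edge slope [2.9104459e-04 4.8238039e+01]
plate x max 64.52522899870137 y -48.67013550583413 47.72399065813213 -0.4730724238510007
```

>>> step_arm:
  plan:
    - [-1, 0, 0, 0.2, 0, 0, 0]
    - [-1, 0, 0, 0.3, 0, 0, 0]
    - [-1, 0, 0, 0.3, 0, 0, 0]
    - [-1, 0, 0, 0.3, 0, 0, 0]
    - [-1, 0, 0, 0.2, 0, 0, 0]
    - [-1, 0, 0, 0.1, 0, 0, 0]
    - [-1, 0, 0, 0.06, 0, 0, 0]
    - [-1, 0, 0, 0.04, 0, 0, 0]
    - [-1, 0, 0, 0.02, 0, 0, 0]
    - [-1, 0, 0, 0.02, 0, 0, 0]
    - [-1, 0, 0, 0.02, 0, 0, 0]
    - [-1, 0, 0, 0, 0, 0, 0]
    - [-1, 0, 0, 0, 0, 0, 0]

```text
t: 9.43
ee_pos: [480.0, -0.6, 53.2]
orientation: [3.111, 0.439, 0.0]
ft_force: [-0.5, -0.1, -3.7]
width: 64.1
grasp_force: 30.0
```

>>> step_arm:
  plan:
    - [-1, 0, 0, 0.02, 0, 0, 0]
    - [-1, 0, 0, 0, 0, 0, 0]
    - [-1, 0, 0, 0.02, 0, 0, 0]
    - [-1, 0, 0, 0, 0, 0, 0]

```text
t: 9.93
ee_pos: [480.1, -0.6, 51.8]
orientation: [3.111, 0.439, 0.0]
ft_force: [-2.9, -1.0, 7.2]
width: 63.5
grasp_force: 30.0
```

>>> step_arm:
  plan:
    - [1, 0, 0, 0, 0, 0, 0]
    - [1, 0, 0, 0, 0, 0, 0]
    - [1, 0, 0, 0, 0, 0, 0]
    - [1, 0, 0, -0.2, 0, 0, 0]
    - [1, 0, 0, -0.4, 0, 0, 0]
    - [1, 0, 0, -0.5, 0, 0, 0]
    - [1, 0, 0, -0.5, 0, 0, 0]
    - [1, 0, 0, -0.5, 0, 0, 0]
    - [1, 0, 0, -0.26, 0, 0, -0.5]
    - [1, 0, 0, 0, 0, 0, -1]
    - [1, 0, 0, 0, 0, 0, -1]
    - [1, 0, 0, 0, 0, 0, -1]
    - [1, 0, 0, 0, 0, 0, -1]
    - [1, 0, 0, 0, 0, 0, -1]
    - [1, 0, 0, 0, 0, 0, -1]
    - [1, 0, 0, 0, 0, 0, -1]
    - [1, 0, 0, 0, 0, 0, -1]
    - [1, 0, 0, 0, 0, 0, -1]
    - [1, 0, 0, 0, 0, 0, -1]
    - [1, 0, 0, 0, 0, 0, 0]

```text
t: 12.42
ee_pos: [480.1, -0.6, 169.7]
orientation: [2.256, 2.186, 0.001]
ft_force: [0.7, 0.5, 0.6]
width: 87.9
grasp_force: 0.0
```

Run:
```python
from h import *
go(614,-225,150,112.4)
s=shot('top','t2')
print('rim',blob(s,(225,150,300,235),80,100))
print('plate',blob(s,(230,155,295,228),8,24))
```

```text
t 12.43 turn [ 0.    0.   -3.52] then shift [-5.17  0.77  0.39] mm [-258.5   38.3   19.7] q6 0.01 F [0.7 0.5 0.6] w 87.9 g 0.0
rim ((array([467.2, -36. ]), array([8. , 2.7]), -0.2), array([466.8, -36.8,  91.6]), np.float64(90.8), np.int64(5))
plate ((array([485.4,  -4.8]), array([98.6, 28.7]), 86.1), array([482. , -42.5,  17.9]), np.float64(17.6), np.int64(42))
```

>>> step_arm:
  plan:
    - [1, 0, 0, 0, 0, 0, -0.88]
    - [1, 0, 0, 0, 0, 0, -0.88]
    - [1, 0, 0, 0, 0, 0, -0.88]
    - [1, 0, 0, 0, 0, 0, -0.88]
    - [1, -0.3, 0.04, 0, 0, 0, 0]
    - [1, -0.5, 0.08, 0.03, 0, 0, 0]
    - [1, -0.5, 0.08, 0.04, 0, 0, 0]
    - [1, -0.5, 0.08, 0.04, 0, 0, 0]
    - [1, -0.5, 0.08, 0.04, 0, 0, 0]
    - [1, -0.5, 0.08, 0.04, 0, 0, 0]
    - [1, -0.5, 0.08, 0.04, 0, 0, 0]
    - [1, -0.5, 0.08, 0.04, 0, 0, 0]
    - [1, -0.5, 0.07, 0.04, 0, 0, 0]
    - [1, -0.5, 0.06, 0.04, 0, 0, 0]
    - [1, -0.37, 0.04, 0.04, 0, 0, 0]
    - [0.4, 0, 0, 0, 0, 0, 0]
    - [0.4, 0, 0, 0, 0, 0, 0]
    - [0.4, 0, 0, 0, 0, 0, 0]

```text
t: 14.72
ee_pos: [614.1, -224.1, 149.8]
orientation: [-1.745, -2.612, -0.0]
ft_force: [-0.3, -1.6, 0.3]
width: 62.7
grasp_force: 0.0
```

Run:
```python
from h import *
s=shot('top','t3'); np.savez('t3.npz',**s)
print('rim',blob(s,(225,150,300,240),82,100))
w=shot('wrist','w3'); np.savez('w3.npz',**w)
P=w['P']; 
for n,a,b in(('body',20,40),('bar',49,62)):
    m=(P[...,2]>a)&(P[...,2]<b)&(np.hypot(P[...,0]-614,P[...,1]+225)<55); print(n,rect(P[m][:,:2]),np.median(P[m][:,2]),m.sum())
go(614,-225,33,112.4)
```

```text
rim ((array([480.6,  -1.4]), array([100.4,  63.9]), 16.0), array([481.9,  -1.7,  90.6]), np.float64(90.9), np.int64(198))
body (array([ 615.6, -223.4]), array([82.2, 44.6]), 22.8) 28.14839123618873 2875
bar (array([ 615.8, -223.5]), array([44.5,  7.7]), -67.6) 56.47636691738899 473
t 14.82 turn [-0.   -0.    0.02] then shift [-0.01 -0.01  2.34] mm [ -0.7  -0.6 116.9] q6 -0.76 F [ 0.4 -0.3 -0.8] w 61.8 g 0.0
```

View pics/w3.png

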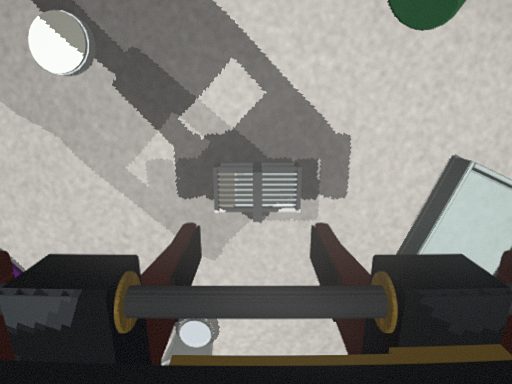

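The rack sits at (257,188), with its bar at column 258, midway between the fingers (about 200 and 312). No look-alike is in the way.

>>> step_arm:
  plan:
    - [0.4, 0, 0, 0.3, 0, 0, 0]
    - [0.4, 0, 0, 0.4, 0, 0, 0]
    - [0.4, 0, 0, 0.4, 0, 0, 0]
    - [0.4, 0, 0, 0.4, 0, 0, 0]
    - [0.4, 0, 0, 0.4, 0, 0, 0]
    - [0.4, 0, 0, 0.25, 0, 0, 0]
    - [0.4, 0, 0, 0.15, 0, 0, 0]
    - [-1, 0, 0, 0, 0, 0, 0]
    - [-1, 0, 0, 0, 0, 0, 0]
    - [-1, 0, 0, 0, 0, 0, 0]
    - [-1, 0, 0, 0, 0, 0, 0]
    - [-1, 0, 0, 0, 0, 0, 0]
    - [-1, 0, 0, 0, 0, 0, 0]
    - [-1, 0, 0, 0, 0, 0, 0]
    - [-1, 0, 0, 0, 0, 0, 0]

```text
t: 16.7
ee_pos: [614.6, -224.8, 34.9]
orientation: [1.746, 2.611, 0.0]
ft_force: [-0.1, 0.6, 2.7]
width: 7.4
grasp_force: 30.0
```

Run:
```python
from h import *
go(480.6,-1.2,34+110,106.05)
```

```text
t 16.7 turn [0.   0.   0.93] then shift [ 5.04 -1.34 -2.18] mm [ 251.9  -67.  -109.1] q6 -0.76 F [-0.1  0.6  2.7] w 7.4 g 30.0
```

>>> step_arm:
  plan:
    - [-1, 0, 0, -0.2, 0, 0, 0]
    - [-1, 0, 0, -0.4, 0, 0, 0]
    - [-1, 0, 0, -0.5, 0, 0, 0]
    - [-1, 0, 0, -0.5, 0, 0, 0]
    - [-1, 0, 0, -0.4, 0, 0, 0.46]
    - [-1, 0, 0, -0.2, 0, 0, 0.47]
    - [-1, 0.2, -0.06, 0, 0, 0, 0]
    - [-1, 0.4, -0.1, 0, 0, 0, 0]
    - [-1, 0.5, -0.13, 0, 0, 0, 0]
    - [-1, 0.5, -0.13, 0, 0, 0, 0]
    - [-1, 0.5, -0.13, 0, 0, 0, 0]
    - [-1, 0.5, -0.13, 0, 0, 0, 0]
    - [-1, 0.5, -0.13, 0, 0, 0, 0]
    - [-1, 0.5, -0.13, 0, 0, 0, 0]
    - [-1, 0.5, -0.13, 0, 0, 0, 0]
    - [-1, 0.5, -0.13, 0, 0, 0, 0]
    - [-1, 0.3, -0.1, 0, 0, 0, 0]
    - [-1, 0.14, -0.04, 0, 0, 0, 0]
    - [-1, 0, 0, 0, 0, 0, 0]
    - [-1, 0, 0, 0, 0, 0, 0]

```text
t: 19.2
ee_pos: [480.8, -1.6, 144.8]
orientation: [1.889, 2.509, 0.0]
ft_force: [0.6, 0.3, -1.7]
width: 7.5
grasp_force: 30.0
```

Run:
```python
from h import *
go(480.6,-1.2,59,106.05)
o=get_obs(); s=shot('wrist','w4'); np.savez('w4.npz',**s)
A=R.from_rotvec(o['orientation']); P=s['P']
Q=A.inv().apply((P-o['ee_pos']).reshape(-1,3)).reshape(P.shape)
for n,a,b in(('rim',84,97),('rackbody',125,145),('bar',158,172)):
    m=(P[...,2]>a)&(P[...,2]<b)&(np.abs(Q[...,1])<60)&(np.abs(Q[...,0])<60)
    q=Q[m]; print(n,m.sum(), np.percentile(q,[0,2,98,100],axis=0).round(1).tolist(), rect(q[:,:2]))
```

```text
t 19.2 turn [0. 0. 0.] then shift [ 0.01 -0.    1.72] mm [ 0.4 -0.1 85.8] q6 -0.31 F [ 0.6  0.3 -1.7] w 7.5 g 30.0
rim 1277 [[11.4, -51.5, 51.9], [15.9, -50.7, 52.8], [33.5, 48.4, 60.0], [33.7, 49.1, 60.5]] (array([23.6, -1.2]), array([100.6,  22. ]), 88.7)
rackbody 6184 [[-14.4, -41.3, -0.2], [-10.5, -40.0, 3.6], [22.8, 39.7, 16.3], [23.2, 41.1, 19.7]] (array([ 4.4, -0.1]), array([82.4, 37.5]), -90.0)
bar 1602 [[-15.7, -12.7, -27.2], [-14.3, -11.2, -26.0], [22.8, 11.2, -14.3], [23.1, 12.7, -13.3]] (array([ 4.6, -2.2]), array([38.6, 24.1]), 18.1)
```

View pics/w4.png

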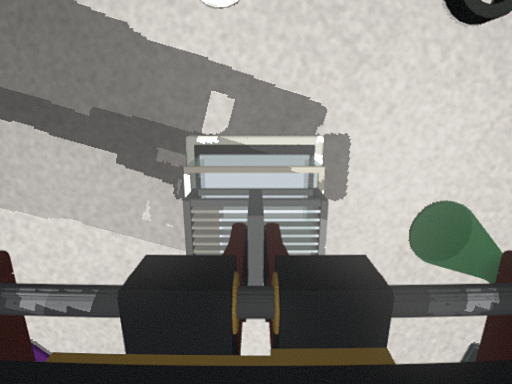

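The rack hangs upright over the dish, with its body at columns 185–327 and the far rim at row 140. It is aligned within about 1 mm, so I'll correct by that much and lower it.

>>> step_arm:
  plan:
    - [-1, 0.01, -0.02, 0.1, 0, 0, 0]
    - [-1, 0, 0, 0.2, 0, 0, 0]
    - [-1, 0, 0, 0.2, 0, 0, 0]
    - [-1, 0, 0, 0.2, 0, 0, 0]
    - [-1, 0, 0, 0.2, 0, 0, 0]
    - [-1, 0, 0, 0.2, 0, 0, 0]
    - [-1, 0, 0, 0.2, 0, 0, 0]
    - [-1, 0, 0, 0.15, 0, 0, 0]
    - [-1, 0, 0, 0.1, 0, 0, 0]
    - [-1, 0, 0, 0.06, 0, 0, 0]
    - [-1, 0, 0, 0.03, 0, 0, 0]
    - [-1, 0, 0, 0.02, 0, 0, 0]
    - [-1, 0, 0, 0, 0, 0, 0]
    - [-1, 0, 0, 0, 0, 0, 0]

```text
t: 21.0
ee_pos: [479.3, -1.0, 61.8]
orientation: [1.889, 2.51, 0.0]
ft_force: [-0.2, 0.4, -2.2]
width: 7.3
grasp_force: 30.0
```

>>> step_arm:
  plan:
    - [-1, 0, 0, 0.02, 0, 0, 0]
    - [-1, 0, 0, 0, 0, 0, 0]
    - [-1, 0, 0, 0.02, 0, 0, 0]
    - [-1, 0, 0, 0, 0, 0, 0]
    - [-1, 0, 0, 0, 0, 0, 0]

```text
t: 21.62
ee_pos: [479.2, -1.0, 59.8]
orientation: [1.889, 2.51, 0.0]
ft_force: [-0.7, -0.8, 1.8]
width: 7.9
grasp_force: 30.0
```

>>> step_arm:
  plan:
    - [-0.2, 0, 0, 0, 0, 0, 0]
    - [-0.2, 0, 0, 0, 0, 0, 0]
    - [-0.2, 0, 0, 0, 0, 0, 0]
    - [-0.2, 0, 0, -0.1, 0, 0, 0]
    - [-0.2, 0, 0, -0.3, 0, 0, 0]
    - [-0.2, 0, 0, -0.4, 0, 0, 0]
    - [-0.2, 0, 0, -0.5, 0, 0, 0]
    - [-0.2, 0, 0, -0.5, 0, 0, 0]
    - [-0.2, 0, 0, -0.4, 0, 0, 0]
    - [-0.2, 0, 0, 0, 0, 0, 0]

```text
t: 22.88
ee_pos: [480.4, -1.0, 171.8]
orientation: [1.887, 2.507, 0.004]
ft_force: [-0.1, -0.6, -0.2]
width: 35.2
grasp_force: 0.0
```

Run:
```python
from h import *
# lid: measured top (437.7,324.5,-8.4), side (435.1,323.4,-9)
go(437,323.5,140,81.4)
go(437,323.5,140,171.4)
```

```text
t 22.88 turn [0.04 0.   3.59] then shift [ 6.29 -1.83  0.64] mm [314.4 -91.4  31.8] q6 -0.31 F [-0.1 -0.6 -0.2] w 35.2 g 0.0
t 22.88 turn [ 0.02  0.03 -9.5 ] then shift [1.83 6.29 0.64] mm [ 91.4 314.4  31.8] q6 -0.31 F [-0.1 -0.6 -0.2] w 35.2 g 0.0
```

>>> step_arm:
  plan:
    - [-0.2, 0, 0, 0, 0.04, 0, 0.9]
    - [-0.2, 0, 0, 0, 0, 0, 0.9]
    - [-0.2, 0, 0, 0, 0, 0, 0.9]
    - [-0.2, 0, 0, 0, 0, 0, 0.89]
    - [-0.2, 0.3, -0.09, 0, 0, 0, 0]
    - [-0.2, 0.5, -0.15, 0.04, 0, 0, 0]
    - [-0.2, 0.5, -0.15, 0.05, 0, 0, 0]
    - [-0.2, 0.5, -0.15, 0.05, 0, 0, 0]
    - [-0.2, 0.5, -0.15, 0.05, 0, 0, 0]
    - [-0.2, 0.5, -0.15, 0.05, 0, 0, 0]
    - [-0.2, 0.5, -0.15, 0.05, 0, 0, 0]
    - [-0.2, 0.5, -0.15, 0.05, 0, 0, 0]
    - [-0.2, 0.5, -0.15, 0.05, 0, 0, 0]
    - [-0.2, 0.5, -0.15, 0.05, 0, 0, 0]
    - [-0.2, 0.5, -0.15, 0.05, 0, 0, 0]
    - [-0.2, 0.5, -0.15, 0.05, 0, 0, 0]
    - [0, 0.49, -0.09, 0.1, 0, 0, 0]
    - [0, 0, 0, 0, 0, 0, 0]
    - [0, 0, 0, 0, 0, 0, 0]

```text
t: 25.25
ee_pos: [434.8, 323.4, 137.2]
orientation: [-2.378, -2.049, 0.008]
ft_force: [0.4, -0.2, 0.2]
width: 43.5
grasp_force: 0.0
```

Run:
```python
from h import *
s=shot('top','t5')
print('rim',blob(s,(225,150,300,240),84,100)); print('bar',blob(s,(240,170,285,220),73,83.5)); print('rackbody',blob(s,(240,170,285,220),45,62))
w=shot('wrist','w5'); np.savez('w5.npz',**w); P=w['P']
for n,a,b in(('lid',6,15),('knob',30,45)):
    m=(P[...,2]>a)&(P[...,2]<b)&(np.hypot(P[...,0]-437,P[...,1]-323.5)<75)
    if n=='lid': m&=w['px'].min(-1)>110
    print(n,rect(P[m][:,:2]),np.median(P[m][:,2]),m.sum())
go(437,323.5,15,81.4)
```

```text
rim ((array([480.6,  -1.3]), array([100.7,  63.9]), 16.0), array([481.7,  -1.7,  90.4]), np.float64(90.6), np.int64(201))
bar ((array([478.4,  -0.8]), array([96.6, 58.3]), 16.0), array([4.834e+02, 2.000e-01, 7.980e+01]), np.float64(80.8), np.int64(75))
rackbody ((array([478.8,  -1.9]), array([96.6, 56.2]), 16.0), array([481.7,  -1.1,  53.9]), np.float64(54.2), np.int64(248))
lid (array([436.7, 324.6]), array([108.4,  72.6]), -9.1) 10.475123361938643 7677
knob (array([437.1, 324.7]), array([19.3, 16.3]), -8.7) 38.23124397691862 427
t 25.35 turn [-0.04  0.02  0.  ] then shift [0.02 0.03 2.45] mm [  0.8   1.6 122.5] q6 0.76 F [ 0.5 -0.1  0.1] w 43.7 g 0.0
```

View pics/w5.png

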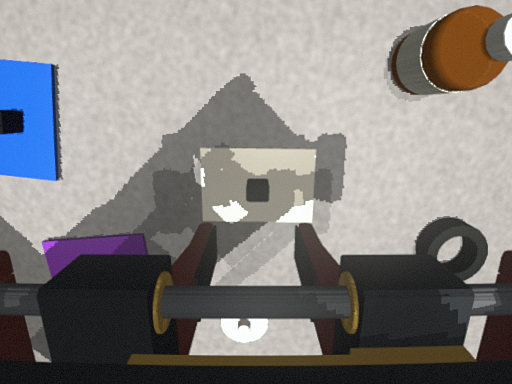

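View pics/t5.png

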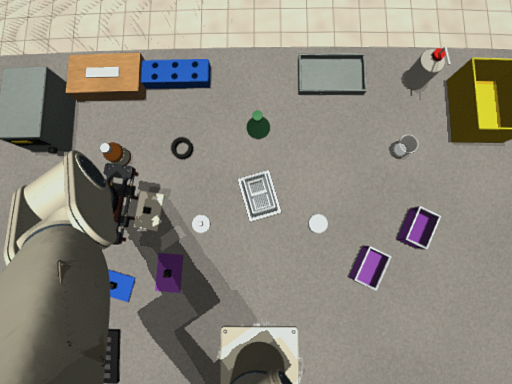

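The wrist view shows the lid at (200–316, 148–222) with its knob at (258,190) between the fingers. The top view shows the rack in the dish at (259,194), with flask and bottle upright. The bar is at z = 81 mm, as it should be.

>>> step_arm:
  plan:
    - [0, 0.04, 0.03, 0.3, -0.04, 0.02, 0]
    - [0, 0, 0, 0.4, 0, 0, 0]
    - [0, 0, 0, 0.4, 0, 0, 0]
    - [0, 0, 0, 0.4, 0, 0, 0]
    - [0, 0, 0, 0.4, 0, 0, 0]
    - [0, 0, 0, 0.3, 0, 0, 0]
    - [0, 0, 0, 0.15, 0, 0, 0]
    - [0, 0, 0, 0.1, 0, 0, 0]
    - [-1, 0, 0, 0, 0, 0, 0]
    - [-1, 0, 0, 0, 0, 0, 0]
    - [-1, 0, 0, 0, 0, 0, 0]
    - [-1, 0, 0, 0, 0, 0, 0]
    - [-1, 0, 0, 0, 0, 0, 0]
    - [-1, 0, 0, 0, 0, 0, 0]

```text
t: 27.1
ee_pos: [437.6, 325.7, 15.5]
orientation: [-2.382, -2.048, -0.002]
ft_force: [-1.7, -0.5, 5.5]
width: 19.7
grasp_force: 30.0
```

Run:
```python
from h import *
go(480.6,-1.3,135,106)
```

```text
t 27.1 turn [ 0.01 -0.01 -3.58] then shift [-6.52 -0.98 -2.39] mm [-326.1  -48.8 -119.5] q6 0.77 F [-1.7 -0.5  5.5] w 19.7 g 30.0
```

>>> step_arm:
  plan:
    - [-1, 0, 0, -0.2, 0, 0, 0]
    - [-1, 0, 0, -0.4, 0, 0, 0]
    - [-1, 0, 0, -0.5, 0, 0, 0]
    - [-1, 0, 0, -0.5, 0, 0, 0]
    - [-1, 0, 0, -0.5, 0, 0, 0]
    - [-1, 0, 0, -0.29, 0, 0, -0.58]
    - [-1, 0, 0, 0, 0, 0, -0.75]
    - [-1, 0, 0, 0, 0, 0, -0.75]
    - [-1, 0, 0, 0, 0, 0, -0.75]
    - [-1, 0, 0, 0, 0, 0, -0.75]
    - [-1, 0, 0, 0, 0, 0, 0]

```text
t: 28.48
ee_pos: [437.1, 325.2, 134.7]
orientation: [-1.891, -2.508, -0.001]
ft_force: [-0.1, 0.3, -0.9]
width: 19.9
grasp_force: 30.0
```

>>> step_arm:
  plan:
    - [-1, -0.2, -0.03, 0, 0, 0, 0]
    - [-1, -0.4, -0.06, 0, 0, 0, 0]
    - [-1, -0.5, -0.075, 0, 0, 0, 0]
    - [-1, -0.5, -0.075, 0, 0, 0, 0]
    - [-1, -0.5, -0.075, 0, 0, 0, 0]
    - [-1, -0.5, -0.075, 0, 0, 0, 0]
    - [-1, -0.5, -0.075, 0, 0, 0, 0]
    - [-1, -0.5, -0.075, 0, 0, 0, 0]
    - [-1, -0.5, -0.075, 0, 0, 0, 0]
    - [-1, -0.5, -0.075, 0, 0, 0, 0]
    - [-1, -0.5, -0.075, 0, 0, 0, 0]
    - [-1, -0.5, -0.075, 0, 0, 0, 0]
    - [-1, -0.4, -0.06, 0, 0, 0, 0]
    - [-1, -0.3, -0.05, 0, 0, 0, 0]
    - [-1, -0.22, -0.03, 0, 0, 0, 0]
    - [-1, 0, 0, 0, 0, 0, 0]
    - [-1, 0, 0, 0, 0, 0, 0]

```text
t: 30.6
ee_pos: [480.0, -1.3, 134.3]
orientation: [-1.89, -2.509, -0.001]
ft_force: [-0.2, -0.1, -1.8]
width: 19.6
grasp_force: 30.0
```

```bash
cat > m.py <<'E'
from h import *
import sys
go(480.6,-1.3,100.5,106)
o=get_obs(); s=shot('wrist',sys.argv[1]); np.savez(sys.argv[1]+'.npz',**s)
A=R.from_rotvec(o['orientation']); P=s['P']
Q=A.inv().apply((P-o['ee_pos']).reshape(-1,3)).reshape(P.shape)
zl=o['ee_pos'][2]-15.5
for n,a,b in(('lid',zl+5,zl+17),('rim',84,96)):
    m=(P[...,2]>a)&(P[...,2]<b)&(np.abs(Q[...,1])<70)&(np.abs(Q[...,0])<60)
    q=Q[m]; print(n,m.sum(), np.percentile(q,[0,1,99,100],axis=0).round(1).tolist(), rect(q[:,:2]))
    e=q[q[:,0]>q[:,0].max()-4]; print(' far edge ymid',(e[:,1].min()+e[:,1].max())/2)
E
python3 m.py w6
```

```text
t 30.6 turn [ 0. -0.  0.] then shift [-0.    0.01  0.68] mm [-0.2  0.6 33.8] q6 -0.31 F [-0.2 -0.1 -1.8] w 19.6 g 30.0
lid 12861 [[-31.8, -54.6, -1.5], [-29.6, -53.3, 3.2], [35.0, 52.8, 8.3], [35.3, 54.2, 10.0]] (array([ 1.8, -0.2]), array([108.7,  67.2]), -89.8)
 far edge ymid -0.05890973717888315
rim 1113 [[27.1, -50.6, 41.5], [28.4, -49.8, 42.2], [32.9, 48.7, 50.2], [33.0, 49.5, 50.4]] (array([30.1, -0.5]), array([100.1,   5.9]), 90.0)
 far edge ymid -0.45361657820940593
```

View pics/w6.png

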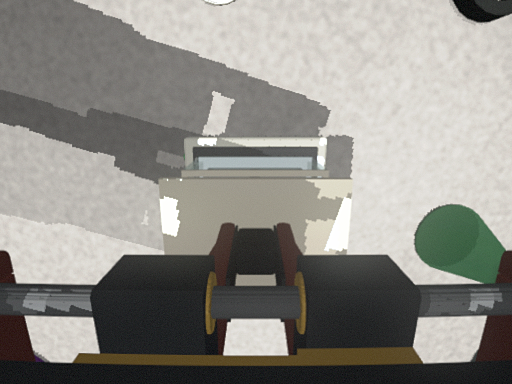

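The lid (columns 160–352) hangs level over the dish, with the dish's far rim at row 142. It needs about +1.5 mm in tool x and −0.5 mm in tool y, then lowering.

>>> step_arm:
  plan:
    - [-1, 0.03, -0.01, 0.1, 0, 0, 0]
    - [-1, 0, 0, 0.15, 0, 0, 0]
    - [-1, 0, 0, 0.15, 0, 0, 0]
    - [-1, 0, 0, 0.08, 0, 0, 0]
    - [-1, 0, 0, 0.04, 0, 0, 0]
    - [-1, 0, 0, 0.02, 0, 0, 0]
    - [-1, 0, 0, 0, 0, 0, 0]

```text
t: 31.52
ee_pos: [479.3, -0.2, 107.4]
orientation: [1.89, 2.509, 0.001]
ft_force: [0.1, -0.1, -1.3]
width: 20.1
grasp_force: 30.0
```

>>> step_arm:
  plan:
    - [-1, 0, 0, 0.02, 0, 0, 0]
    - [-1, 0, 0, 0.02, 0, 0, 0]
    - [-1, 0, 0, 0.02, 0, 0, 0]
    - [-1, 0, 0, 0, 0, 0, 0]

```text
t: 32.02
ee_pos: [479.2, -0.2, 104.3]
orientation: [-1.89, -2.509, -0.001]
ft_force: [-0.3, 0.3, -1.6]
width: 20.1
grasp_force: 30.0
```

>>> step_arm:
  plan:
    - [-1, 0, 0, 0.02, 0, 0, 0]
    - [-1, 0, 0, 0.02, 0, 0, 0]
    - [-1, 0, 0, 0.02, 0, 0, 0]
    - [-1, 0, 0, 0, 0, 0, 0]
    - [-1, 0, 0, 0.01, 0, 0, 0]
    - [-1, 0, 0, 0, 0, 0, 0]

```text
t: 32.78
ee_pos: [479.2, -0.2, 100.8]
orientation: [-1.89, -2.509, -0.001]
ft_force: [-0.0, 0.0, -1.4]
width: 19.8
grasp_force: 30.0
```

>>> step_arm:
  plan:
    - [-1, 0, 0, 0.02, 0, 0, 0]
    - [-1, 0, 0, 0, 0, 0, 0]
    - [-1, 0, 0, 0, 0, 0, 0]

```text
t: 33.15
ee_pos: [479.3, -0.2, 100.5]
orientation: [1.89, 2.509, 0.001]
ft_force: [-1.7, -0.6, 7.7]
width: 19.7
grasp_force: 30.0
```

>>> step_arm:
  plan:
    - [0, 0, 0, 0, 0, 0, 0]
    - [0, 0, 0, 0, 0, 0, 0]
    - [0, 0, 0, 0, 0, 0, 0]
    - [0, 0, 0, -0.1, 0, 0, 0]
    - [0, 0, 0, -0.3, 0, 0, 0]
    - [0, 0, 0, -0.5, 0, 0, 0]
    - [1, 0, 0, -0.5, 0, 0, 0]
    - [1, 0, 0, 0, 0, 0, 0]

```text
t: 34.15
ee_pos: [480.8, -0.3, 172.3]
orientation: [1.888, 2.506, 0.006]
ft_force: [0.9, -0.5, -0.6]
width: 60.8
grasp_force: 0.0
```

Run:
```python
from h import *
go(620.2,229.3,140,106)
```

```text
t 34.15 turn [0.04 0.01 0.  ] then shift [3.64 3.95 0.65] mm [182.2 197.3  32.3] q6 -0.31 F [ 0.9 -0.5 -0.6] w 60.8 g 0.0
```

>>> step_arm:
  plan:
    - [1, 0.2, 0.2, 0, 0.04, 0.01, 0]
    - [1, 0.4, 0.45, 0, 0, 0, 0]
    - [1, 0.4, 0.45, 0, 0, 0, 0]
    - [1, 0.4, 0.45, 0, 0, 0, 0]
    - [1, 0.4, 0.45, 0, 0, 0, 0]
    - [1, 0.4, 0.45, 0, 0, 0, 0]
    - [1, 0.4, 0.45, 0, 0, 0, 0]
    - [1, 0.4, 0.4, 0.25, 0, 0, 0]
    - [1, 0.4, 0.4, 0.25, 0, 0, 0]
    - [1, 0.24, 0.25, 0.15, 0, 0, 0]
    - [1, 0, 0, 0, 0, 0, 0]
    - [1, 0, 0, 0, 0, 0, 0]

```text
t: 35.65
ee_pos: [618.2, 228.7, 136.7]
orientation: [-1.888, -2.506, 0.005]
ft_force: [0.2, -0.1, 0.0]
width: 87.8
grasp_force: 0.0
```

Run:
```python
from h import *
s=shot('top','t7'); np.savez('t7.npz',**s)
W=lambda C:C.min(1)>120
print('lid',blob(s,(222,150,300,240),88,108)); print('knob',blob(s,(240,170,280,220),115,135))
w=shot('wrist','w7'); P=w['P']
m=(P[...,2]>16)&(P[...,2]<32)&(np.hypot(P[...,0]-620,P[...,1]-229)<50)
print('ring',rect(P[m][:,:2]),cv2.minEnclosingCircle(P[m][:,:2].astype(np.float32)),np.median(P[m][:,2]),m.sum())
go(620.2,229.3,5,106)
```

```text
lid ((array([480.5,  -1.9]), array([107.9,  72.1]), 15.9), array([479.8,  -2. ,  95.8]), np.float64(95.8), np.int64(1035))
knob ((array([480.4,  -2. ]), array([19.5, 15.6]), 18.4), array([480.3,  -1.9, 123.3]), np.float64(123.4), np.int64(48))
ring (array([622.3, 229.7]), array([62.9, 62.5]), -70.6) ((622.4591064453125, 229.75991821289062), 31.83537483215332) 24.34027965027326 2332
t 35.75 turn [-0.03 -0.01 -0.  ] then shift [0.01 0.04 2.65] mm [  0.4   1.8 132.3] q6 0.06 F [ 0.2  0.1 -0.1] w 87.7 g 0.0
```

View pics/w7.png

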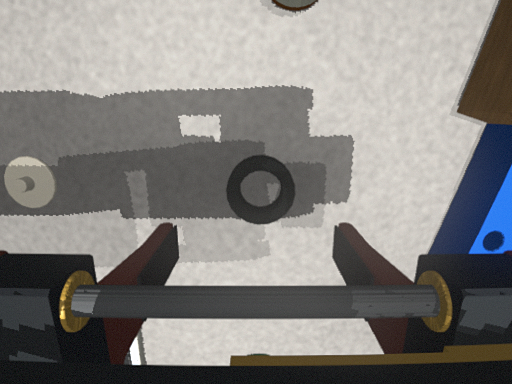

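The top view puts the lid at (480.5, −1.9) with its flat top at z = 95.8 mm, so it is seated. The wrist view shows the ring at (260,190) between the fingers, about 2 mm to the right of centre.

>>> step_arm:
  plan:
    - [1, 0.01, 0.06, 0.3, -0.03, -0.01, 0]
    - [1, 0, 0, 0.4, 0, 0, 0]
    - [1, 0, 0, 0.4, 0, 0, 0]
    - [1, 0, 0, 0.4, 0, 0, 0]
    - [1, 0, 0, 0.4, 0, 0, 0]
    - [1, 0, 0, 0.4, 0, 0, 0]
    - [1, 0, 0, 0.2, 0, 0, 0]
    - [1, 0, 0, 0.12, 0, 0, 0]
    - [-1, 0, 0, 0, 0, 0, 0]
    - [-1, 0, 0, 0, 0, 0, 0]
    - [-1, 0, 0, 0, 0, 0, 0]
    - [-1, 0, 0, 0, 0, 0, 0]
    - [-1, 0, 0, 0, 0, 0, 0]
    - [-1, 0, 0, 0, 0, 0, 0]

```text
t: 37.5
ee_pos: [621.8, 230.8, 6.6]
orientation: [-1.89, -2.509, -0.001]
ft_force: [0.2, -0.6, 6.2]
width: 62.5
grasp_force: 30.0
```

Run:
```python
from h import *
go(480.5,-1.7,155,106)
```

```text
t 37.5 turn [ 0. -0.  0.] then shift [-3.69 -4.   -2.97] mm [-184.5 -199.9 -148.4] q6 0.06 F [ 0.2 -0.6  6.2] w 62.5 g 30.0
```

>>> step_arm:
  plan:
    - [-1, 0, 0, -0.2, 0, 0, 0]
    - [-1, 0, 0, -0.4, 0, 0, 0]
    - [-1, 0, 0, -0.5, 0, 0, 0]
    - [-1, 0, 0, -0.5, 0, 0, 0]
    - [-1, 0, 0, -0.5, 0, 0, 0]
    - [-1, 0, 0, -0.5, 0, 0, 0]
    - [-1, -0.2, -0.2, -0.37, 0, 0, 0]
    - [-1, -0.4, -0.45, 0, 0, 0, 0]
    - [-1, -0.45, -0.5, 0, 0, 0, 0]
    - [-1, -0.45, -0.5, 0, 0, 0, 0]
    - [-1, -0.45, -0.5, 0, 0, 0, 0]
    - [-1, -0.45, -0.5, 0, 0, 0, 0]
    - [-1, -0.45, -0.5, 0, 0, 0, 0]
    - [-1, -0.45, -0.45, 0, 0, 0, 0]
    - [-1, -0.3, -0.3, 0, 0, 0, 0]
    - [-1, -0.09, -0.1, 0, 0, 0, 0]
    - [-1, 0, 0, 0, 0, 0, 0]
    - [-1, 0, 0, 0, 0, 0, 0]

```text
t: 39.75
ee_pos: [480.5, -1.6, 154.6]
orientation: [-1.89, -2.509, -0.0]
ft_force: [-0.6, -0.0, -3.0]
width: 63.3
grasp_force: 30.0
```

Run:
```python
from h import *
go(480.5,-1.7,102,106)
o=get_obs(); s=shot('wrist','w8')
A=R.from_rotvec(o['orientation']); P=s['P']
Q=A.inv().apply((P-o['ee_pos']).reshape(-1,3)).reshape(P.shape)
for n,a,b in(('ring',165,182),('lid',90,100),('knob',115,130)):
    m=(P[...,2]>a)&(P[...,2]<b)&(np.abs(Q[...,1])<70)&(np.abs(Q[...,0])<60)
    if n=='ring': m&=(s['px'].max(-1)<90)&(np.hypot(Q[...,0],Q[...,1])<36)
    q=Q[m]
    if len(q)>3: print(n,m.sum(), np.percentile(q,[0,1,99,100],axis=0).round(1).tolist(), rect(q[:,:2]))
```

```text
t 39.75 turn [-0. -0.  0.] then shift [-0.    0.    1.05] mm [-0.1  0.  52.6] q6 -0.31 F [-0.6 -0.  -3. ] w 63.3 g 30.0
ring 6205 [[-21.9, -34.2, -27.4], [-19.7, -32.8, -25.8], [29.8, 32.6, -10.9], [30.5, 34.2, -10.4]] (array([ 4.6, -0.9]), array([67.7, 52.6]), -81.9)
lid 8018 [[-35.8, -55.2, 56.8], [-34.4, -53.9, 57.6], [36.6, 52.4, 61.0], [37.0, 53.5, 63.2]] (array([ 0.6, -0.9]), array([108.6,  72.6]), -89.8)
knob 320 [[-7.2, -10.4, 29.1], [-6.9, -10.3, 29.6], [1.4, 9.0, 32.8], [1.6, 9.1, 33.9]] (array([-2.7, -0.6]), array([19.5,  8.7]), -89.1)
```

View pics/w8.png

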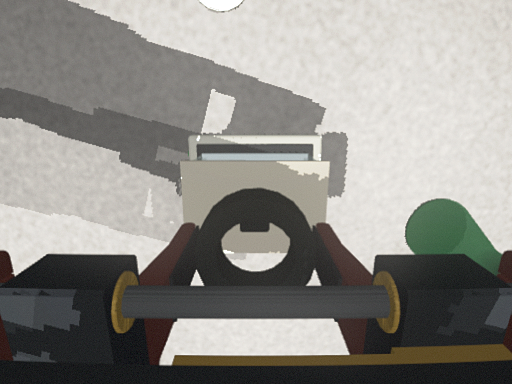

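The ring hangs level at (257,238) in the grip over the lid, with the knob showing through it at (256,226). The white edge at row 140 is the plate's, not the dish's. I'll check the lid's tilt before lowering.

Run:
```python
from h import *
for n,c in(('wrist',0),('t7',1)):
    s=dict(np.load('t7.npz')) if c else shot(n)
    P=s['P'].reshape(-1,3); th=np.radians(16); d=P[:,:2]-[480.5,-1.7]
    x=d@[np.cos(th),np.sin(th)]; y=d@[-np.sin(th),np.cos(th)]
    m=(abs(x)<51)&(abs(y)<33)&(P[:,2]>88)&(P[:,2]<102)
    print(n,m.sum(),np.linalg.lstsq(np.c_[x,y,np.ones(len(x))][m],P[m,2],rcond=None)[0],P[m,2].std())
```

```text
wrist 6498 [-9.91566444e-05 -6.87300711e-04  9.55058652e+01] 0.6386346233787923
t7 885 [1.60356872e-03 3.22120074e-04 9.57823482e+01] 1.5964758691881438
```

The lid is level (slope under 0.002) at z = 95.5 mm. Next I'll centre the ring and lower it.

>>> step_arm:
  plan:
    - [-1, 0.04, -0.01, 0.1, 0, 0, 0]
    - [-1, 0, 0, 0.2, 0, 0, 0]
    - [-1, 0, 0, 0.2, 0, 0, 0]
    - [-1, 0, 0, 0.2, 0, 0, 0]
    - [-1, 0, 0, 0.12, 0, 0, 0]
    - [-1, 0, 0, 0.08, 0, 0, 0]
    - [-1, 0, 0, 0.04, 0, 0, 0]
    - [-1, 0, 0, 0.04, 0, 0, 0]
    - [-1, 0, 0, 0.02, 0, 0, 0]
    - [-1, 0, 0, 0.02, 0, 0, 0]
    - [-1, 0, 0, 0, 0, 0, 0]
    - [-1, 0, 0, 0, 0, 0, 0]

```text
t: 41.35
ee_pos: [479.0, -0.2, 103.5]
orientation: [-1.89, -2.509, 0.0]
ft_force: [-0.2, -0.7, -2.8]
width: 63.3
grasp_force: 30.0
```

>>> step_arm:
  plan:
    - [-1, 0, 0, 0.01, 0, 0, 0]
    - [-1, 0, 0, 0, 0, 0, 0]

```text
t: 41.6
ee_pos: [479.0, -0.2, 102.9]
orientation: [-1.89, -2.509, 0.0]
ft_force: [-0.8, 0.0, -1.7]
width: 63.1
grasp_force: 30.0
```

>>> step_arm:
  plan:
    - [-1, 0, 0, 0.02, 0, 0, 0]
    - [-1, 0, 0, 0, 0, 0, 0]
    - [-1, 0, 0, 0.01, 0, 0, 0]
    - [-1, 0, 0, 0, 0, 0, 0]

```text
t: 42.1
ee_pos: [479.0, -0.2, 101.5]
orientation: [-1.89, -2.509, 0.0]
ft_force: [-0.9, -0.2, 0.9]
width: 62.6
grasp_force: 30.0
```

>>> step_arm:
  plan:
    - [-1, 0, 0, 0.01, 0, 0, 0]
    - [-1, 0, 0, 0, 0, 0, 0]
    - [-1, 0, 0, 0, 0, 0, 0]

```text
t: 42.48
ee_pos: [479.0, -0.2, 101.5]
orientation: [-1.89, -2.509, 0.0]
ft_force: [-3.9, 0.4, 7.1]
width: 63.3
grasp_force: 30.0
```

Contact is firm, so I'll release, rise, and back away.

>>> step_arm:
  plan:
    - [1, 0, 0, 0, 0, 0, 0]
    - [1, 0, 0, 0, 0, 0, 0]
    - [1, 0, 0, 0, 0, 0, 0]
    - [1, 0, 0, -0.1, 0, 0, 0]
    - [1, 0, 0, -0.3, 0, 0, 0]
    - [1, 0, 0, -0.5, 0, 0, 0]
    - [1, 0, 0, -0.5, 0, 0, 0]
    - [1, -0.3, 0, -0.5, 0, 0, 0]
    - [1, -0.5, 0, 0, 0, 0, 0]
    - [1, -0.5, 0, 0, 0, 0, 0]
    - [1, -0.5, 0, 0, 0, 0, 0]
    - [1, -0.5, 0, 0, 0, 0, 0]
    - [1, -0.5, 0, 0, 0, 0, 0]
    - [1, -0.5, 0, 0, 0, 0, 0]
    - [1, -0.5, 0, 0, 0, 0, 0]
    - [1, 0, 0, 0, 0, 0, 0]
    - [1, 0, 0, 0, 0, 0, 0]

```text
t: 44.6
ee_pos: [531.1, -182.6, 195.9]
orientation: [-1.89, -2.508, 0.0]
ft_force: [0.5, -0.1, -0.8]
width: 88.3
grasp_force: 0.0
```

Run:
```python
from h import *
s=shot('top','t9')
P=s['P']; D=s['px'].max(-1)<95
b=np.zeros(D.shape,bool); b[150:240,222:300]=1
m=b&D&(P[...,2]>112)&(P[...,2]<127)
print('ring+knob',rect(P[m][:,:2]),np.percentile(P[m][:,2],[5,50,95]))
print('lid',blob(s,(222,150,300,240),88,105,lambda C:C.min(1)>110))
print(get_obs()['ee_pos'])
i=shot('side','s9')
a=np.hstack([s['px'][90:270,60:380],]); a=cv2.resize(a,None,fx=2,fy=2); c=cv2.resize(i['px'][140:300,150:310],None,fx=1.5,fy=1.5)
o=np.zeros((600,640,3),np.uint8); o[:360]=a; o[360:600,:240]=c; cv2.imwrite('pics/end.png',o[...,::-1])
```

```text
ring+knob (array([478.7,  -1.9]), array([59.9, 58.1]), 89.2) [116.68553945 120.03808652 124.01541737]
lid ((array([480.6,  -1.8]), array([108.5,  71.9]), 16.0), array([478.9,  -2.1,  95.9]), np.float64(95.8), np.int64(694))
[ 531.08980655 -182.30971086  195.81407373]
```

View pics/end.png

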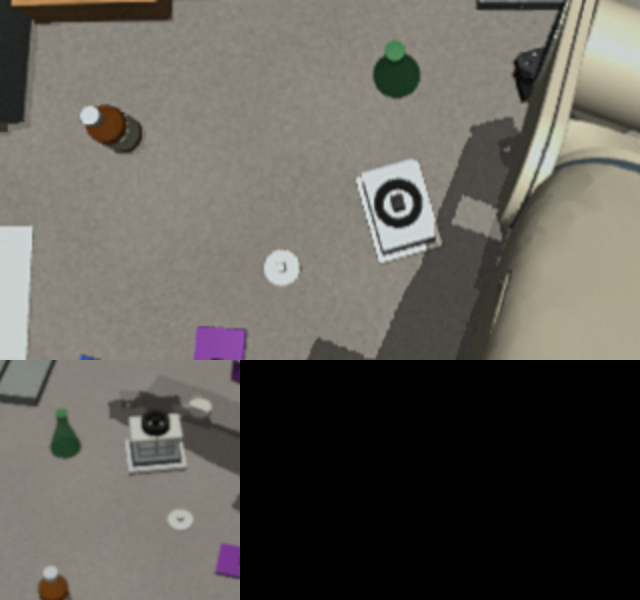

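The final views show the dish on the plate with the rack inside, the lid level and the ring flat around the knob at (398,203). The flask and bottle are upright and the arm is clear.

```bash
python3 -c "
from workcell import ctrl; print(ctrl.close_job())"
```

```text
the job is handed in; nothing more can be done
None
```

I set up the dish, rack, lid and ring in the order asked and handed the job in after about 45 s of robot time; the last pictures show all four in place, the flask and bottle standing, and the arm clear.

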